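# Reset the length stop of a pipe cut-off trough and seat the pipe

## Task

Set the saw trough up for the longer cut: with a fingertip swing the near stop, the one that now bars the trough, fully aside until it lies along the trough, and swing the far stop fully across the trough. Then push the black pipe along the trough by its end, through the saw guide, until it butts against the far stop. Only push, and lightly: do not grip or lift anything, and leave the jar, the weighing boat and the marker where they are.

Things in the scene. Friction and masses are not known exactly. Their poses are not given: they have to be found in the camera images.
- trough: Aluminium cut-off trough fixed to the bench: plate 434 x 122 x 10 mm with an open V on it, 48 mm wide at its top edges, which are 36 mm above the bench. Origin: on the bench under the saw slot, on the V's centre line. x runs along the V towards the two stops ('downstream'), y square to it towards the stops' pivots, z up. The V runs from x = -262 to 172 mm.
- slot (a point): Saw slot: point on the V's centre line, 43 mm above the bench, between the steel cheeks of the saw guide, which stand at x -12 to 12 mm, y 27 to 35 mm on either side, 82 mm tall. The pipe passes between them.
- near_stop (a joint): Angle of the near stop, the one closer to the saw guide: 0 = square across the trough at its hard end stop, upstream face at x = 80 mm in the trough's frame; 1.571 = parked along the trough, knob end upstream. Steel bar 10 mm thick, 39 to 59 mm above the bench. At angle a the knob is at pivot + 48 mm * (-sin a, -cos a). Friction 0.05 N m (1 N at the knob); stays where left.
- far_stop (a joint): Angle of the far stop, alike in all ways: 0 = square across, upstream face at x = 145 mm in the trough's frame; 1.571 = parked along the trough, knob end upstream. When it is across, a pipe pushed downstream presses it against its hard end stop.
- near_stop_pivot (a point): Upright pivot axis of the near stop, at x = 85, y = 40 mm in the trough's frame; this point is 77 mm above the bench.
- far_stop_pivot (a point): Upright pivot axis of the far stop, at x = 150, y = 40 mm in the trough's frame; this point is 77 mm above the bench.
- near_stop_knob (a point): Middle of the upright black knob of the near stop (14 mm diameter, 31 mm tall, 61 to 92 mm above the bench, standing on the free end of the bar). The knob is pushed sideways.
- far_stop_knob (a point): Middle of the same kind of knob on the far stop.
- specimen: The black plastic pipe in the V, 209 mm long, 45 mm diameter, 0.1 kg, loose. Origin on its lowest line as built, at mid length; it may roll, so use the two points for position. Its y axis lies along the pipe, towards the stops.
- specimen_mid (a point): Middle of the pipe, on its axis: 43 mm above the bench while it lies in the V (its top is 66 mm above the bench).
- specimen_front (a point): Centre of the pipe's end face nearest the stops, on its axis. The other end face, the one to push, is 209 mm farther upstream, solid enough to push anywhere on it.
- jar: Bystander: small sample jar with a blue cap, 44 mm across, 69 mm tall, behind the trough. Origin under its centre.
- boat: Bystander: small white weighing boat, 25 x 91 x 10 mm, on the bench in front of the trough. Origin under its centre.
- marker: Bystander: white marker pen with black cap, 138 mm long, 16 mm thick, lying in front of the trough. Origin under its centre.

How it is judged:
By the outcome, as a careful person would: the job done as asked, in the order asked, and still so for the second after the job is handed in, with the robot touching nothing.
It also fails if it takes over 59 s, if anything falls off the work surface, if the arm or the gripper's body presses on something with over 40 N, if the wrist force passes 120 N, or if a joint passes its speed limit or range.

## Robot

A 6-joint arm with a two-finger parallel gripper is mounted at the origin on a cart in front of the work surface, level with it; the furniture and walls round the work are solid. World frame = base frame: x ahead of the robot, y to its left, z up, the work surface at z = 0. Lengths are in m, angles in degrees, forces in N, time in s.
With the tool pointing down it reaches from about 0.3 to 0.875 m from the base axis. Payload 6.4 kg.
Tool frame: the origin (TCP) lies at the very end of the fingers, on their centre line; the grasp point (between the pads) lies 19 mm behind it; z points along the fingers, y is the line along which they close (so a half turn about z gives the same grasp; the last joint's range is limited). The gripper opens to 85 mm and grips with 20 to 120 N. Pads are 22 mm wide; open, the fingers measure 114 mm over their backs; the gripper's body (76 mm by 85 mm) begins 54 mm behind the grasp point. The pads swing forward as they close: fully open they stand 13 mm farther back than shut.
Start: joints at [56.133, 10.359, 92.074, -0, 77.567, -11.82], TCP at [0.216, 0.533, 0.231] pointing down, gripper open.
Joint ranges: [-171.53, 171.53], [-51.25, 118.39], [17.06, 147.69], [-65.23, 245.23], [0, 150.52], [-178.68, 178.68]. Speed limits (degrees/s): [147.25, 147.25, 172.46, 180, 180, 180].

## Interface

Orientations are given as a 3x3 rotation matrix whose columns are the frame's x, y, z axes.
In Python, from plant import ctrl gives the robot as it stands.
- The arm moves only by the tool step_arm, never from a script. Its argument "increments" is a list of rows, each an object with "dp": the shift along the tool's x, y, z in m, a list of three; "angular": the turn, a rotation vector about the tool's x, y, z in rad, a list of three; "claw": the opening, from 0 (shut) to 1 (fully open). In form: [{"dp": [x, y, z], "angular": [ax, ay, az], "claw": claw}, ...]. A call has exactly 5 rows; each row shifts and turns the commanded pose from where the row before left it, along the tool's axes as they then stand; what a row does not reach is not made up. A row lasts 1/10 s, in which the tool goes at most 50 mm and 8.59 degrees, less where a joint would pass 70% of its speed; a pose out of reach is approached as far as the arm can. A call is refused whole if a number of a shift passes 0.05 or a number of a turn 0.15, either way. A call with a gripper value outside its range is refused whole. The fingers move at their own pace and stop on an object; the grip force is fixed at half the most. Time passes only in rows, so rows that do not move let the fingers close, or fill a call up. It gives the time, the measured TCP pose, the force, the opening and the grip force at its end, in the units of the state.
- ctrl.state(): the state, without advancing time (a new reading comes with each control period).
- ctrl.read_camera(name): name is "scene" or "side" or "wrist"; returns the picture (384x512x3 uint8, red, green, blue); there is no depth.
- ctrl.calibration(name): a dict with "mtx" (3x3 intrinsics, pixels), "rvec" (rotation vector, rad) and "tvec" (3), from world to camera coordinates, as OpenCV has them; the wrist camera has in their place "T_tool_cam" (4x4, takes a point from camera to tool coordinates, whose origin is the TCP and whose axes are the flange's). Camera axes: x right, y down, z forward; pixel columns grow to the right and rows downward; lengths in m; the calibration is good to about 2 mm. A picture is of the moment at which its call begins: read the wrist's pose just before it. calibration takes no time and is no camera call.
- ctrl.hand_in(): hands the job in; it is judged then, once.
The state is a dict: "time_s": time; "joints": joint angles; "qvel": joint speeds; "tau": joint torques, N m; "ee_pos": TCP position; "ee_rot": TCP orientation; "ft_force": force on the tool from outside, world axes, zero at the start; "ft_torque": the same for the moment, N m; "opening": opening from 0.0 (shut) to 1.0 (fully open); "grip_force": force on a finger pad.
Only numpy, scipy, OpenCV 4.12 (cv2) and the standard library are available. Lean on these libraries where they do the work, as an engineer would, in place of code of your own. Each camera call takes 0.05 s, during which the arm holds its last target. There are 200 camera calls.

## Working session

There is one attempt and no reset: what is moved stays moved. The work goes in short steps, Python scripts to look and compute and a tool call to move; the robot and the scene stay as the last step left them, time stands still between calls to the robot, and variables do not carry over. Pictures are saved under pics/ and viewed, at most 10 in all, crops included, and the job is handed in when it is done.

Besides the shell and the picture viewer there is one more tool, called after ">>>" as name([rows], argument=value, ...), one row to a line, values as JSON. step_arm: Moves the arm, as the interface text tells. Its arguments: {"type":"object","properties":{"increments":{"type":"array"}},"required":["increments"]}

```bash
mkdir -p pics; ls
python3 - <<'E'
from plant import ctrl
import cv2,numpy as np
s=ctrl.state(); print(s['time_s'],s['ee_pos'],np.round(s['ee_rot'],3).tolist(),s['opening'])
for n in ['scene','side']:
    cv2.imwrite(f'pics/{n}0.png',ctrl.read_camera(n)[:,:,::-1])
    c=ctrl.calibration(n);R=cv2.Rodrigues(np.array(c['rvec'],float))[0];print(n,-R.T@np.array(c['tvec']).ravel(),np.round(R[2],2))
E
```

```text
pics
0.0 [0.21553569 0.53249296 0.23039471] [[-0.927, 0.375, -0.001], [0.375, 0.927, -0.001], [0.0, -0.002, -1.0]] 0.997915898782923
scene [ 0.11815595 -0.43525835  0.76835933] [ 0.44  0.53 -0.73]
side [ 0.28890096 -0.63175053  0.54588111] [ 0.28  0.8  -0.53]
```

View pics/scene0.png

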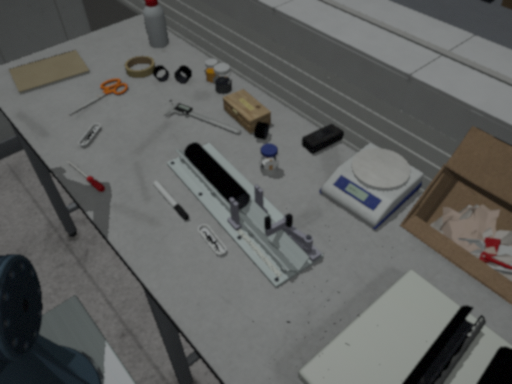

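View pics/side0.png

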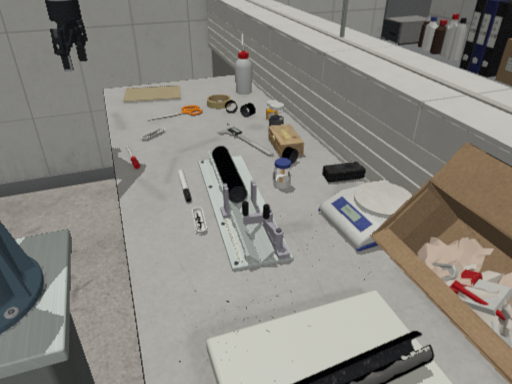

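The trough runs roughly from (185,155) to (300,265) in the scene view, with the pipe upstream and the stops downstream. I'll enlarge both views.

Run:
```python
import cv2
a=cv2.imread('pics/scene0.png')[135:290,155:335]; b=cv2.imread('pics/side0.png')[135:275,170:310]
cv2.imwrite('pics/ca.png',cv2.resize(a,None,fx=3.8,fy=3.8,interpolation=3)[:,:])
cv2.imwrite('pics/cb.png',cv2.resize(b,None,fx=4,fy=4,interpolation=3))
```

```text
(no output)
```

View pics/ca.png

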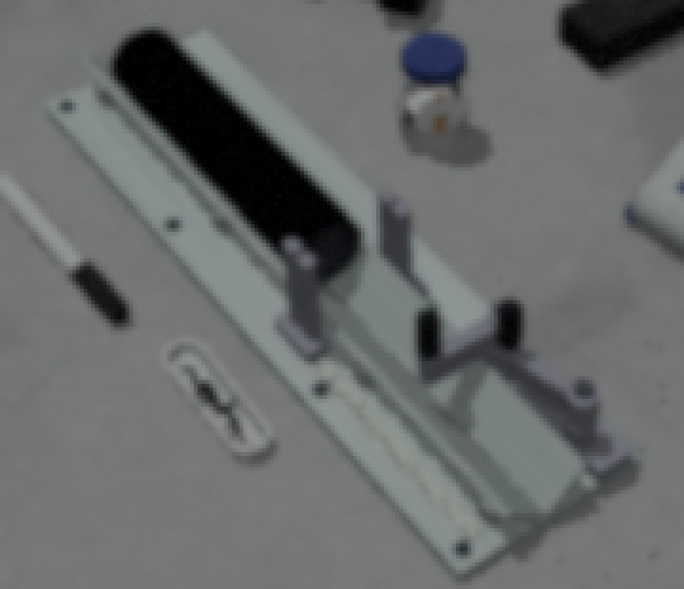

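View pics/cb.png

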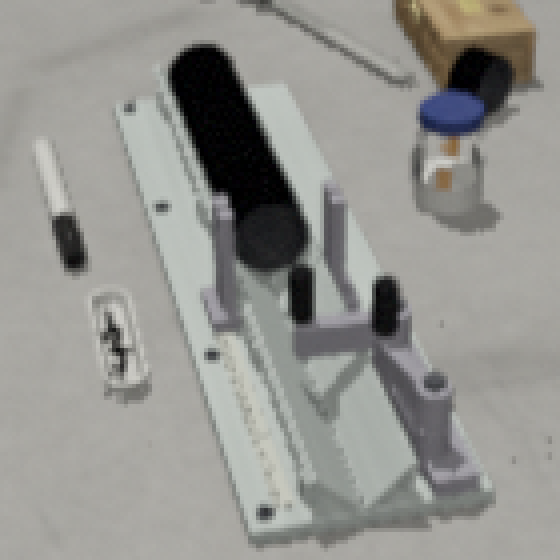

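Both crops show the near knob standing over the V: scene crop (429,336), side crop (301,293). The far knob is parked next to the near pivot, at (509,326) and (385,306). I can also read the plate corners, so I'll fit the trough pose.

```bash
cat > h.py <<'E'
import numpy as np,cv2
from scipy.optimize import least_squares
from plant import ctrl
C={n:ctrl.calibration(n) for n in('scene','side')}
def proj(n,P):
    c=C[n];return cv2.projectPoints(np.array(P,float).reshape(-1,3),np.array(c['rvec'],float),np.array(c['tvec'],float),np.array(c['mtx'],float),None)[0].reshape(-1,2)
def full(n,p):
    o,f={'scene':((155,135),3.8),'side':((170,135),4.)}[n];return np.array(o)+(np.array(p)+.5)/f-.5
def W(T,P):
    P=np.atleast_2d(np.array(P,float));c,s=np.cos(T[2]),np.sin(T[2])
    return np.c_[T[0]+c*P[:,0]-s*P[:,1],T[1]+s*P[:,0]+c*P[:,1],P[:,2]]
E
cat > fit.py <<'E'
from h import *
L=[(-.262,.061,.01),(-.262,-.061,.01),(.172,-.061,.01),(.172,.061,.01),(.085,-.008,.0765),(.102,.04,.0765),(.150,.04,.077)]
px={'scene':[(208,32),(50,105),(460,570),None,(429,336),(509,326),(584,386)],
'side':[(285,85),(115,103),(250,532),(492,488),(301,293),(385,306),(435,381)]}
def res(T):
    r=[]
    for n in px:
        for l,p in zip(L,px[n]):
            if p is not None: r.append((proj(n,W(T,l))[0]-full(n,p)))
    return np.array(r).ravel()
best=min((least_squares(res,[.45,.0,a],loss='soft_l1') for a in (-2,-1,0,1,2,3)),key=lambda s:s.cost)
T=best.x;print(T,np.degrees(T[2]));print(res(T).reshape(-1,2).round(1).tolist())
np.save('T.npy',T)
# pipe front top: find x_front such that face centre matches
for n,p in(('scene',(328,243)),('side',(271,238))):
    q=full(n,p);f=lambda x:(proj(n,W(T,(x[0],0,.043)))[0]-q);s=least_squares(f,[0]);print('front',s.x,s.fun)
for n,p in(('scene',(150,33)),('side',(200,46))): # top of rear end
    q=full(n,p);f=lambda x:(proj(n,W(T,(x[0],0,.066)))[0]-q);s=least_squares(f,[0]);print('rear',s.x,s.fun)
E
python3 fit.py
```

```text
[ 0.51418693  0.07800813 -1.66756014] -95.54415815988789
[[0.2, -1.1], [-1.4, -0.7], [-2.3, 2.6], [1.1, 0.2], [5.1, -3.0], [1.1, -3.4], [0.1, -0.6], [-0.9, -0.0], [-3.6, 1.0], [-1.9, 1.3], [0.3, 1.4], [5.0, -0.4], [-0.3, -4.8]]
front [-0.02708246] [-0.27109304  0.25469139]
front [-0.02249795] [ 0.40776687 -0.1640668 ]
rear [-0.21968384] [ 0.11977834 -0.11415938]
rear [-0.22439527] [ 1.46879485 -0.60994958]
```

```bash
cat > fit2.py <<'E'
from h import *
px={'scene':[(208,32),(50,105),(460,570),None,(429,336),(509,326),(584,386)],
'side':[(285,85),(115,103),(250,532),(492,488),(301,293),(385,306),(435,381)]}
def pts(v):
    yo,a1,a2=v[3:6]
    k=lambda px_,a:(px_-.048*np.sin(a),.04-.048*np.cos(a),.0765)
    return [(-.262,.061+yo,.01),(-.262,-.061+yo,.01),(.172,-.061+yo,.01),(.172,.061+yo,.01),k(.085,a1),k(.15,a2),(.150,.04,.077)]
def res(v):
    P=pts(v);r=[]
    for n in px:
        for l,p in zip(P,px[n]):
            if p is not None: r.append(proj(n,W(v,l))[0]-full(n,p))
    return np.array(r).ravel()
s=least_squares(res,[.51,.078,-1.66,0,0,1.5],loss='soft_l1');print(s.x,s.cost);print(res(s.x).reshape(-1,2).round(1).tolist())
np.save('T.npy',s.x)
T=s.x
names={'near':[(.085,.04,.01),(.085,.04,.077)],'cheeks':[(0,.031,.082),(0,-.031,.082)],'Vtop':[(-.262,.024,.036),(-.262,-.024,.036),(.172,-.024,.036),(.172,.024,.036)]}
for n in px:
    im=cv2.imread(f'pics/{n}0.png');o,f={'scene':((155,135),3.8),'side':((170,135),4.)}[n]
    h,w={'scene':(155,180),'side':(140,140)}[n]
    im=cv2.resize(im[o[1]:o[1]+h,o[0]:o[0]+w],None,fx=f,fy=f,interpolation=3)
    A=pts(T)+sum(names.values(),[])+[(x,0,.066) for x in (-.23,-.02)]
    for q in proj(n,W(T,A)):
        u=((q+.5-o)*f-.5).round().astype(int);cv2.drawMarker(im,tuple(map(int,u)),(0,0,255),0,10,1)
    cv2.imwrite(f'pics/ov_{n}.png',im)
a,b=[cv2.imread(f'pics/ov_{n}.png') for n in px]
a=cv2.resize(a,(400,345));b=cv2.resize(b,(400,400))
H=np.zeros((400,800,3),np.uint8);H[:345,:400]=a;H[:,400:]=b;cv2.imwrite('pics/ov.png',H)
E
python3 fit2.py
```

```text
[ 0.51192946  0.0783626  -1.6565378   0.00629125  0.04861682  1.35798977] 11.247205706844817
[[0.4, -1.4], [-0.9, -0.8], [0.3, 1.2], [-0.1, -0.3], [0.7, -0.2], [0.6, -3.4], [0.4, -0.7], [-0.5, 0.0], [-0.5, 0.7], [0.8, 0.5], [-0.6, 0.8], [-0.4, 0.6], [-0.7, -5.0]]
```

View pics/ov.png

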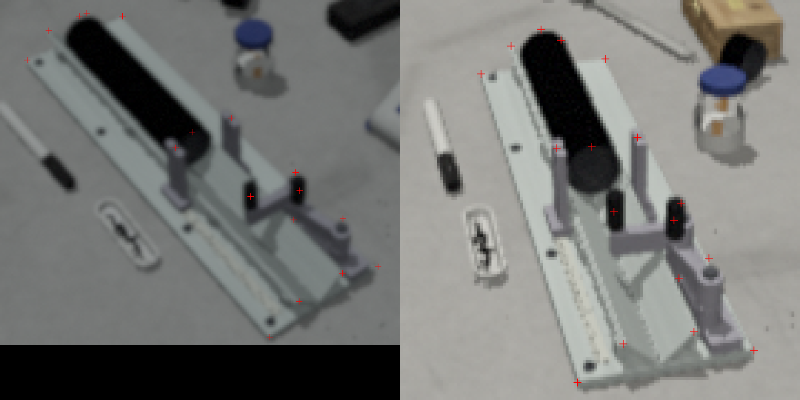

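The fit is good: both plate corners and both knobs land within about 1 px. The slot is near (0.512, 0.078) and downstream points along world -y. I'll shut the gripper and align the tool with the trough, so tool x = -trough y and tool y = -trough x.

```bash
cat > go.py <<'E'
import sys
from h import *
T=np.load('T.npy')[:3]
s=ctrl.state();c,sn=np.cos(T[2]),np.sin(T[2]);Rt=np.array([[c,-sn,0],[sn,c,0],[0,0,1]])
p=np.array(s['ee_pos']);l=Rt.T@(p-[T[0],T[1],0]);R=np.array(s['ee_rot'])
f=Rt.T@np.array(s['ft_force'])
print('t',round(s['time_s'],2),'trough mm',(l*1e3).round(1),'F',f.round(1),'open',round(s['opening'],2))
want=Rt@np.array([[0,-1,0],[-1,0,0],[0,0,-1.]])
print('rotvec tool',cv2.Rodrigues(R.T@want)[0].ravel().round(4))
for a in sys.argv[1:]:
    q=np.array(eval(a))/1e3;d=R.T@(Rt@(q-l));print('dp',a,(d*1e3).round(1));l=q
E
python3 go.py
```

```text
t 0.1 trough mm [-427.1 -334.2  230.5] F [ 0.2 -0.3  0. ] open 1.01
rotvec tool [-0.0015 -0.0006 -0.2991]
```

>>> step_arm([
  {"dp":[0,0,0],"angular":[0,0,-0.149],"claw":0},
  {"dp":[0,0,0],"angular":[0,0,-0.149],"claw":0},
  {"dp":[0,0,0],"angular":[0,0,0],"claw":0},
  {"dp":[0,0,0],"angular":[0,0,0],"claw":0},
  {"dp":[0,0,0],"angular":[0,0,0],"claw":0},
])

```text
time_s: 0.6
ee_pos: [0.2158, 0.5329, 0.2311]
ee_rot: [[-0.996, 0.09, -0.0], [0.09, 0.996, -0.0], [0.0, -0.0, -1.0]]
ft_force: [-0.5, 0.5, -0.7]
opening: 0.141
grip_force: 0.0
```

```bash
python3 go.py "(116,-2,150)" "(116,-2,68)"
```

```text
t 0.6 trough mm [-427.5 -334.   231.1] F [-0.5 -0.5 -0.7] open 0.14
rotvec tool [-0.0003 -0.0002 -0.004 ]
dp (116,-2,150) [-334.2 -542.1   81.2]
dp (116,-2,68) [-0.  0. 82.]
```

>>> step_arm([
  {"dp":[-0.022,-0.036,0],"angular":[0,0,0],"claw":0},
  {"dp":[-0.022,-0.036,0],"angular":[0,0,0],"claw":0},
  {"dp":[-0.022,-0.036,0],"angular":[0,0,0],"claw":0},
  {"dp":[-0.022,-0.036,0],"angular":[0,0,0],"claw":0},
  {"dp":[-0.022,-0.036,0],"angular":[0,0,0],"claw":0},
])

```text
time_s: 1.1
ee_pos: [0.3102, 0.3427, 0.2314]
ee_rot: [[-0.996, 0.088, 0.0], [0.088, 0.996, 0.0], [-0.0, 0.0, -1.0]]
ft_force: [0.7, -0.5, 0.8]
opening: -0.002
grip_force: 0.0
```

>>> step_arm([
  {"dp":[-0.022,-0.036,0],"angular":[0,0,0],"claw":0},
  {"dp":[-0.022,-0.036,0],"angular":[0,0,0],"claw":0},
  {"dp":[-0.022,-0.036,0],"angular":[0,0,0],"claw":0},
  {"dp":[-0.022,-0.036,0],"angular":[0,0,0],"claw":0},
  {"dp":[-0.022,-0.036,0],"angular":[0,0,0],"claw":0},
])

```text
time_s: 1.6
ee_pos: [0.4043, 0.1537, 0.2316]
ee_rot: [[-0.996, 0.089, 0.001], [0.089, 0.996, 0.0], [-0.001, 0.0, -1.0]]
ft_force: [0.4, 0.6, -0.1]
opening: 0.001
grip_force: 0.0
```

>>> step_arm([
  {"dp":[-0.022,-0.036,0],"angular":[0,0,0],"claw":0},
  {"dp":[-0.022,-0.036,0],"angular":[0,0,0],"claw":0},
  {"dp":[-0.022,-0.036,0],"angular":[0,0,0],"claw":0},
  {"dp":[-0.022,-0.036,0],"angular":[0,0,0],"claw":0},
  {"dp":[0,0,0],"angular":[0,0,0],"claw":0},
])

```text
time_s: 2.1
ee_pos: [0.4808, -0.0001, 0.2316]
ee_rot: [[-0.996, 0.094, 0.001], [0.094, 0.996, -0.002], [-0.001, -0.002, -1.0]]
ft_force: [0.3, -0.1, -0.7]
opening: -0.003
grip_force: 0.0
```

```bash
python3 go.py "(116,-2,150)" "(116,-2,68)"
python3 - <<'E'
from h import *
c=ctrl.calibration('wrist');print(np.array(c['T_tool_cam']).round(3).tolist(),c['mtx'])
cv2.imwrite('pics/w1.png',ctrl.read_camera('wrist')[:,:,::-1])
E
```

```text
t 2.1 trough mm [ 80.8 -24.3 231.6] F [ 0.1  0.3 -0.7] open -0.0
rotvec tool [-0.0016  0.0015 -0.0081]
dp (116,-2,150) [-22.4 -34.9  81.7]
dp (116,-2,68) [ 0.1  0.1 82. ]
[[0.001, -0.958, -0.287, 0.074], [1.0, 0.001, 0.0, -0.001], [0.0, -0.287, 0.958, -0.141], [0.0, 0.0, 0.0, 1.0]] [[326.43021074   0.         254.88068161]
 [  0.         326.43021074 186.48437436]
 [  0.           0.           1.        ]]
```

View pics/w1.png

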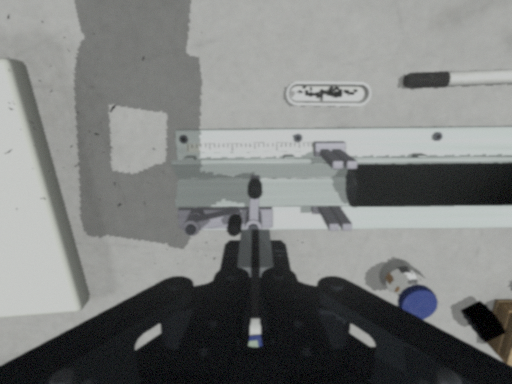

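The wrist view shows the near knob over the V at (255,189) and the far knob at (235,224). The far pivot is at (191,229), the saw cheeks are near x=340, and the closed fingertips are at (254,240). I'll check the fit against these points.

```bash
cat > wr.py <<'E'
from h import *
def wpt(s,px,z):
    c=ctrl.calibration('wrist');M=np.array(c['mtx']);X=np.array(c['T_tool_cam'])
    R=np.array(s['ee_rot']);p=np.array(s['ee_pos'])
    d=np.linalg.inv(M)@[px[0],px[1],1];d=R@(X[:3,:3]@d);o=p+R@X[:3,3]
    w=o+d*(z-o[2])/d[2]
    T=np.load('T.npy');c,sn=np.cos(T[2]),np.sin(T[2]);q=w[:2]-T[:2]
    return (np.array([c*q[0]+sn*q[1],-sn*q[0]+c*q[1]])*1e3).round(1)
E
python3 - <<'E'
from wr import *
s=ctrl.state()
for n,px,z in [('near',(255,189),.0765),('far',(235,224),.0765),('farpiv',(191,229),.077),('farpiv65',(191,229),.065),('front',(352,187),.043),('corner172,-55',(177,131),.01),('pl right',(177,229),.01)]: print(n,wpt(s,px,z))
E
```

```text
near [79.5 -8.9]
far [99.4 26.9]
farpiv [142.7  31.8]
farpiv65 [145.3  37.1]
front [-22.7  -0.2]
corner172,-55 [165.3 -55.9]
pl right [174.1  61.6]
```

>>> step_arm([
  {"dp":[-0.01,-0.018,0.04],"angular":[0,0,-0.004],"claw":0},
  {"dp":[-0.01,-0.019,0.04],"angular":[0,0,-0.004],"claw":0},
  {"dp":[0,0,0],"angular":[0,0,0],"claw":0},
  {"dp":[0,0,0.02],"angular":[0,0,0],"claw":0},
  {"dp":[0,0,0],"angular":[0,0,0],"claw":0},
])

```text
time_s: 2.65
ee_pos: [0.4941, -0.0328, 0.1303]
ee_rot: [[-0.997, 0.079, -0.004], [0.079, 0.997, 0.002], [0.004, 0.001, -1.0]]
ft_force: [-1.0, -0.2, 0.1]
opening: -0.004
grip_force: 0.0
```

```bash
python3 go.py "(118,-4,69)"
```

```text
t 2.65 trough mm [112.2  -8.2 130.3] F [ 0.3 -1.   0.1] open -0.0
rotvec tool [ 0.0012 -0.0036  0.0068]
dp (118,-4,69) [-4.4 -5.9 61.2]
```

>>> step_arm([
  {"dp":[-0.004,-0.006,0.02],"angular":[0,0,0.004],"claw":0},
  {"dp":[0,0,0.02],"angular":[0,0,0],"claw":0},
  {"dp":[0,0,0.02],"angular":[0,0,0],"claw":0},
  {"dp":[0,0,0],"angular":[0,0,0],"claw":0},
  {"dp":[0,0,0],"angular":[0,0,0],"claw":0},
])

```text
time_s: 3.15
ee_pos: [0.4998, -0.0401, 0.0728]
ee_rot: [[-0.997, 0.082, 0.001], [0.082, 0.997, -0.0], [-0.001, -0.0, -1.0]]
ft_force: [-0.1, 0.0, 0.1]
opening: -0.002
grip_force: 0.0
```

```bash
python3 go.py "(118,-4,69)" "(118,2,69)" "(70,2,69)"
```

```text
t 3.15 trough mm [119.1  -1.9  72.8] F [-0.  -0.1  0.1] open -0.0
rotvec tool [-0.0001  0.0009  0.0035]
dp (118,-4,69) [2.1 1.1 3.8]
dp (118,2,69) [-6. -0.  0.]
dp (70,2,69) [-0.2 48.  -0. ]
```

>>> step_arm([
  {"dp":[0,0.006,0.003],"angular":[0,0,0],"claw":0},
  {"dp":[0,0.006,0],"angular":[0,0,0],"claw":0},
  {"dp":[0,0.006,0],"angular":[0,0,0],"claw":0},
  {"dp":[0,0.006,0],"angular":[0,0,0],"claw":0},
  {"dp":[0,0.006,0],"angular":[0,0,0],"claw":0},
])

```text
time_s: 3.65
ee_pos: [0.5024, -0.0104, 0.0688]
ee_rot: [[-0.997, 0.083, 0.001], [0.083, 0.997, -0.001], [-0.001, -0.0, -1.0]]
ft_force: [0.7, -1.3, 0.7]
opening: -0.003
grip_force: 0.8
```

```bash
python3 go.py "(70,2,69)"
```

```text
t 3.65 trough mm [89.3 -1.9 68.8] F [1.2 0.9 0.7] open -0.0
rotvec tool [-0.0005  0.0014  0.0031]
dp (70,2,69) [-3.9 19.3 -0.2]
```

>>> step_arm([
  {"dp":[-0.001,0.005,0],"angular":[0,0,0],"claw":0},
  {"dp":[-0.001,0.005,0],"angular":[0,0,0],"claw":0},
  {"dp":[-0.001,0.005,0],"angular":[0,0,0],"claw":0},
  {"dp":[-0.001,0.005,0],"angular":[0,0,0],"claw":0},
  {"dp":[0,0,0],"angular":[0,0,0],"claw":0},
])

```text
time_s: 4.15
ee_pos: [0.5078, 0.0092, 0.0684]
ee_rot: [[-0.997, 0.082, 0.0], [0.082, 0.997, -0.0], [-0.0, -0.0, -1.0]]
ft_force: [1.0, -0.7, 0.2]
opening: 0.0
grip_force: 0.7
```

```bash
python3 go.py "(70,2,69)"
python3 - <<'E'
from h import *
a=ctrl.read_camera('side')[:,:,::-1];b=ctrl.read_camera('wrist')[:,:,::-1]
cv2.imwrite('pics/m2.png',np.hstack([cv2.resize(a[150:275,190:310],(384,400),interpolation=3),cv2.resize(b[90:300,120:330],(400,400),interpolation=3)]))
E
```

```text
t 4.15 trough mm [69.3  1.8 68.4] F [0.6 1.1 0.2] open 0.0
rotvec tool [-0.      0.0005  0.0033]
dp (70,2,69) [-0.2 -0.7 -0.6]
```

View pics/m2.png

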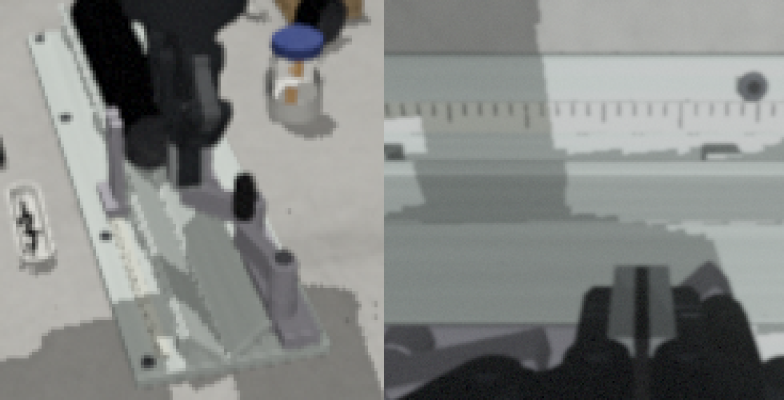

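The near bar has swung to roughly 45–50° and the finger is on its knob. Next I'll go round to the knob's -y side and push it in +y.

>>> step_arm([
  {"dp":[0,-0.012,0],"angular":[0,0,0],"claw":0},
  {"dp":[0.013,0,0],"angular":[0,0,0],"claw":0},
  {"dp":[0.013,0,0],"angular":[0,0,0],"claw":0},
  {"dp":[0,0.019,0],"angular":[0,0,0],"claw":0},
  {"dp":[0,0.019,0],"angular":[0,0,0],"claw":0},
])

```text
time_s: 4.75
ee_pos: [0.4827, 0.0364, 0.068]
ee_rot: [[-0.996, 0.085, -0.001], [0.085, 0.996, 0.0], [0.001, 0.0, -1.0]]
ft_force: [-0.1, -0.1, -0.0]
opening: 0.001
grip_force: 0.0
```

>>> step_arm([
  {"dp":[0,0,0],"angular":[0,0,0],"claw":0},
  {"dp":[-0.006,0,0],"angular":[0,0,0],"claw":0},
  {"dp":[-0.006,0,0],"angular":[0,0,0],"claw":0},
  {"dp":[-0.006,0,0],"angular":[0,0,0],"claw":0},
  {"dp":[-0.006,0,0],"angular":[0,0,0],"claw":0},
])

```text
time_s: 5.25
ee_pos: [0.5057, 0.0355, 0.0672]
ee_rot: [[-0.996, 0.084, -0.006], [0.083, 0.997, 0.002], [0.006, 0.002, -1.0]]
ft_force: [-3.7, 1.8, -0.3]
opening: -0.002
grip_force: 1.8
```

```bash
python3 go.py "(43,22,69)"
```

```text
t 5.25 trough mm [43.2 -2.5 67.2] F [-1.4 -3.8 -0.3] open -0.0
rotvec tool [ 0.0019 -0.0058  0.0021]
dp (43,22,69) [-24.5   0.2  -1.9]
```

>>> step_arm([
  {"dp":[-0.005,0,0],"angular":[0,0,0],"claw":0},
  {"dp":[-0.005,0,0],"angular":[0,0,0],"claw":0},
  {"dp":[-0.005,0,0],"angular":[0,0,0],"claw":0},
  {"dp":[-0.004,0,0],"angular":[0,0,0],"claw":0},
  {"dp":[0,0,0],"angular":[0,0,0],"claw":0},
])

```text
time_s: 5.75
ee_pos: [0.5277, 0.0328, 0.0686]
ee_rot: [[-0.997, 0.083, 0.002], [0.083, 0.997, -0.001], [-0.002, -0.001, -1.0]]
ft_force: [-0.0, -0.1, -0.2]
opening: -0.001
grip_force: 0.0
```

```bash
python3 go.py "(43,22,69)"
```

```text
t 5.75 trough mm [44.1 19.6 68.6] F [ 0.1 -0.  -0.2] open -0.0
rotvec tool [-0.0005  0.0016  0.0027]
dp (43,22,69) [-2.4  1.1 -0.4]
```

>>> step_arm([
  {"dp":[-0.002,0,0],"angular":[0,0,0],"claw":0},
  {"dp":[-0.001,0,0],"angular":[0,0,0],"claw":0},
  {"dp":[-0.001,0,0],"angular":[0,0,0],"claw":0},
  {"dp":[-0.001,0,0],"angular":[0,0,0],"claw":0},
  {"dp":[0,0,0],"angular":[0,0,0],"claw":0},
])

```text
time_s: 6.25
ee_pos: [0.5316, 0.0329, 0.0684]
ee_rot: [[-0.997, 0.083, 0.0], [0.083, 0.997, -0.0], [-0.0, -0.0, -1.0]]
ft_force: [-0.6, 1.1, 1.2]
opening: -0.002
grip_force: 0.2
```

>>> step_arm([
  {"dp":[-0.001,0,0],"angular":[0,0,0],"claw":0},
  {"dp":[-0.001,0,0],"angular":[0,0,0],"claw":0},
  {"dp":[-0.001,0,0],"angular":[0,0,0],"claw":0},
  {"dp":[0,0,0],"angular":[0,0,0],"claw":0},
  {"dp":[0,0,0],"angular":[0,0,0],"claw":0},
])

```text
time_s: 6.75
ee_pos: [0.5323, 0.033, 0.068]
ee_rot: [[-0.997, 0.082, -0.005], [0.082, 0.997, 0.0], [0.005, -0.0, -1.0]]
ft_force: [-9.7, 0.7, 8.5]
opening: -0.005
grip_force: 4.9
```

```bash
python3 go.py
```

```text
t 6.75 trough mm [43.5 24.2 68. ] F [ 0.2 -9.7  8.5] open -0.01
rotvec tool [-0.     -0.0051  0.0034]
```

The force rose to about 10 N where the knob should be at y≈40, so this looks like the end stop. I'll back off, rise and look.

>>> step_arm([
  {"dp":[0.01,0,0],"angular":[0,0,0],"claw":0},
  {"dp":[0.01,0,0],"angular":[0,0,0],"claw":0},
  {"dp":[0,0,-0.04],"angular":[0,0,0],"claw":0},
  {"dp":[0,-0.02,-0.04],"angular":[0,0,0],"claw":0},
  {"dp":[0,0,0],"angular":[0,0,0],"claw":0},
])

```text
time_s: 7.25
ee_pos: [0.5166, 0.0123, 0.1541]
ee_rot: [[-0.996, 0.083, 0.011], [0.083, 0.997, -0.003], [-0.011, -0.002, -1.0]]
ft_force: [0.5, -0.2, 0.1]
opening: -0.002
grip_force: 0.0
```

```bash
python3 go.py "(112,62,148)" "(112,62,69)"
python3 - <<'E'
from h import *
a=ctrl.read_camera('side')[:,:,::-1];b=ctrl.read_camera('wrist')[:,:,::-1]
cv2.imwrite('pics/m3.png',np.hstack([cv2.resize(a[150:275,190:310],(384,400),interpolation=3),cv2.resize(b[60:310,100:350],(400,400),interpolation=3)]))
E
```

```text
t 7.25 trough mm [ 65.4  10.3 154.1] F [0.2 0.5 0.1] open -0.0
rotvec tool [-0.0021  0.0112  0.0022]
dp (112,62,148) [-51.5 -46.7   6.7]
dp (112,62,69) [ 0.9  0.2 79. ]
```

View pics/m3.png

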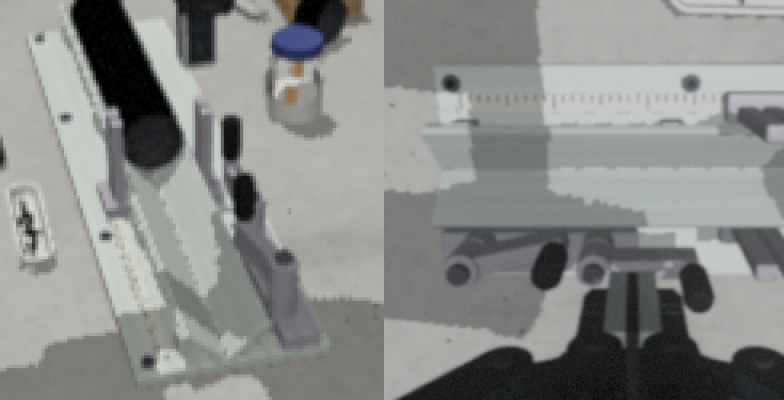

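The near bar now lies parallel to the trough: in the wrist crop its hub is at (592,272) and its knob at (697,285). The far stop is still parked at an angle, knob at (549,265). I'll go to the +y side of the far knob.

>>> step_arm([
  {"dp":[-0.026,-0.024,0],"angular":[0,0,0],"claw":0},
  {"dp":[-0.026,-0.024,0],"angular":[0,0.006,0],"claw":0},
  {"dp":[0,0,0.03],"angular":[0,0,0],"claw":0},
  {"dp":[0,0,0.03],"angular":[0,0,0],"claw":0},
  {"dp":[0,0,0],"angular":[0,0,0],"claw":0},
])

```text
time_s: 7.85
ee_pos: [0.5556, -0.0364, 0.0824]
ee_rot: [[-0.996, 0.083, -0.017], [0.083, 0.997, 0.004], [0.017, 0.002, -1.0]]
ft_force: [-0.7, -0.4, -0.2]
opening: 0.002
grip_force: 0.0
```

```bash
python3 go.py "(113,62,70)"  "(113,21,70)"
```

```text
t 7.85 trough mm [110.6  53.3  82.4] F [ 0.4 -0.7 -0.2] open 0.0
rotvec tool [ 0.0023 -0.0171  0.0026]
dp (113,62,70) [-8.9 -2.5 12.2]
dp (113,21,70) [41.   0.1  0.7]
```

>>> step_arm([
  {"dp":[-0.004,-0.003,0.006],"angular":[0,-0.006,0],"claw":0},
  {"dp":[0,0,0.006],"angular":[0,0,0],"claw":0},
  {"dp":[0,0,0],"angular":[0,0,0],"claw":0},
  {"dp":[0,0,0],"angular":[0,0,0],"claw":0},
  {"dp":[0,0,0],"angular":[0,0,0],"claw":0},
])

```text
time_s: 8.35
ee_pos: [0.5646, -0.0411, 0.0772]
ee_rot: [[-0.997, 0.083, 0.001], [0.083, 0.997, -0.0], [-0.001, -0.0, -1.0]]
ft_force: [0.5, -0.1, -0.4]
opening: 0.001
grip_force: 0.0
```

```bash
python3 go.py "(113,21,70)"
```

```text
t 8.35 trough mm [114.5  62.7  77.2] F [ 0.   0.5 -0.4] open 0.0
rotvec tool [-0.0003  0.0015  0.0031]
dp (113,21,70) [41.7  1.6  7.1]
```

>>> step_arm([
  {"dp":[0.004,0.001,0.007],"angular":[0,0,0],"claw":0},
  {"dp":[0.006,0,0],"angular":[0,0,0],"claw":0},
  {"dp":[0.005,0,0],"angular":[0,0,0],"claw":0},
  {"dp":[0.005,0,0],"angular":[0,0,0],"claw":0},
  {"dp":[0.005,0,0],"angular":[0,0,0],"claw":0},
])

```text
time_s: 8.85
ee_pos: [0.5395, -0.0393, 0.0694]
ee_rot: [[-0.997, 0.082, 0.002], [0.082, 0.997, -0.003], [-0.002, -0.002, -1.0]]
ft_force: [4.2, -10.2, -6.0]
opening: 0.001
grip_force: 4.5
```

```bash
python3 go.py "(113,21,70)"
```

```text
t 8.85 trough mm [114.9  37.6  69.4] F [ 9.8  5.  -6. ] open 0.0
rotvec tool [-0.0024  0.002   0.0033]
dp (113,21,70) [16.6  1.9 -0.6]
```

The reaction is mostly along +x, so the finger is catching the knob off-centre. The fingertip is only about 16 mm wide along the trough. I'll back off and shift about 10 mm upstream.

>>> step_arm([
  {"dp":[-0.009,0,0],"angular":[0,0,0],"claw":0},
  {"dp":[-0.009,0,0],"angular":[0,0,0],"claw":0},
  {"dp":[0,0.01,0],"angular":[0,0,0],"claw":0},
  {"dp":[0,0,0],"angular":[0,0,0],"claw":0},
  {"dp":[0,0,0],"angular":[0,0,0],"claw":0},
])

```text
time_s: 9.35
ee_pos: [0.5577, -0.0288, 0.069]
ee_rot: [[-0.997, 0.082, -0.001], [0.082, 0.997, 0.0], [0.001, 0.0, -1.0]]
ft_force: [0.8, -0.3, -0.0]
opening: -0.001
grip_force: 0.0
```

```bash
python3 go.py "(105,35,70)"
python3 - <<'E'
from h import *
a=ctrl.read_camera('side')[:,:,::-1];b=ctrl.read_camera('wrist')[:,:,::-1]
cv2.imwrite('pics/m4.png',np.hstack([cv2.resize(a[150:275,190:310],(384,400),interpolation=3),cv2.resize(b[60:310,100:350],(400,400),interpolation=3)]))
E
```

```text
t 9.35 trough mm [102.8  54.8  69. ] F [ 0.2  0.9 -0. ] open -0.0
rotvec tool [ 0.0002 -0.0007  0.004 ]
dp (105,35,70) [19.8 -2.1 -1. ]
```

View pics/m4.png

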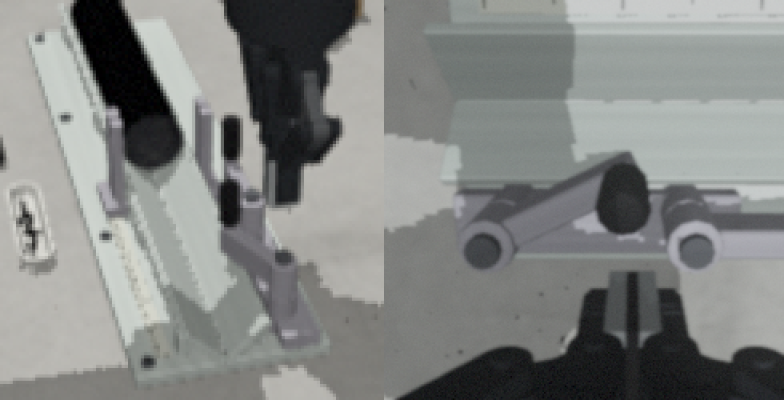

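The far bar has moved partway. Its knob at crop (622,198) is now straight ahead of the fingertip at (632,285), and the near hub is clear of the finger. I'll push -y, drifting slightly downstream.

>>> step_arm([
  {"dp":[0.005,-0.003,0],"angular":[0,0,0],"claw":0},
  {"dp":[0.006,0,0],"angular":[0,0,0],"claw":0},
  {"dp":[0.006,0,0],"angular":[0,0,0],"claw":0},
  {"dp":[0.005,-0.001,0],"angular":[0,0,0],"claw":0},
  {"dp":[0.004,-0.002,0],"angular":[0,0,0],"claw":0},
])

```text
time_s: 9.95
ee_pos: [0.5316, -0.0337, 0.0695]
ee_rot: [[-0.997, 0.083, 0.001], [0.083, 0.997, -0.001], [-0.001, -0.0, -1.0]]
ft_force: [2.6, -1.6, -1.6]
opening: -0.001
grip_force: 1.3
```

```bash
python3 go.py "(112,22,70)"
```

```text
t 9.95 trough mm [109.9  29.2  69.5] F [ 1.4  2.8 -1.6] open -0.0
rotvec tool [-0.0004  0.0013  0.0029]
dp (112,22,70) [ 7.2 -2.  -0.5]
```

>>> step_arm([
  {"dp":[0.004,-0.002,0],"angular":[0,0,0],"claw":0},
  {"dp":[0.004,-0.002,0],"angular":[0,0,0],"claw":0},
  {"dp":[0.003,-0.002,0],"angular":[0,0,0],"claw":0},
  {"dp":[0,0,0],"angular":[0,0,0],"claw":0},
  {"dp":[-0.01,0,0],"angular":[0,0,0],"claw":0},
])

```text
time_s: 10.45
ee_pos: [0.5292, -0.0392, 0.0692]
ee_rot: [[-0.997, 0.083, -0.001], [0.083, 0.997, 0.001], [0.001, 0.0, -1.0]]
ft_force: [0.6, -0.5, -0.2]
opening: 0.006
grip_force: 0.0
```

```bash
python3 go.py
```

```text
t 10.45 trough mm [115.7  27.3  69.2] F [ 0.4  0.6 -0.2] open 0.01
rotvec tool [ 0.0005 -0.0015  0.0023]
```

>>> step_arm([
  {"dp":[0,0,-0.04],"angular":[0,0,0],"claw":0},
  {"dp":[0,0,0],"angular":[0,0,0],"claw":0},
  {"dp":[0.017,0.013,0],"angular":[0,0,0],"claw":0},
  {"dp":[0.017,0.012,0],"angular":[0,0,0],"claw":0},
  {"dp":[0,0,0],"angular":[0,0,0],"claw":0},
])

```text
time_s: 10.95
ee_pos: [0.496, -0.0097, 0.1084]
ee_rot: [[-0.997, 0.081, -0.003], [0.081, 0.997, 0.002], [0.003, 0.001, -1.0]]
ft_force: [0.7, -0.6, 0.2]
opening: -0.002
grip_force: 0.0
```

>>> step_arm([
  {"dp":[0,0,0.02],"angular":[0,0,0],"claw":0},
  {"dp":[0,0,0.02],"angular":[0,0,0],"claw":0},
  {"dp":[0,0,0],"angular":[0,0,0],"claw":0},
  {"dp":[0,0,0],"angular":[0,0,0],"claw":0},
  {"dp":[0,0,0],"angular":[0,0,0],"claw":0},
])

```text
time_s: 11.45
ee_pos: [0.4992, -0.0119, 0.0701]
ee_rot: [[-0.997, 0.083, 0.001], [0.083, 0.997, -0.0], [-0.001, -0.0, -1.0]]
ft_force: [-0.2, -0.0, 0.1]
opening: -0.001
grip_force: 0.0
```

```bash
python3 go.py "(128,-3,69)"
```

```text
t 11.45 trough mm [91.  -4.9 70.1] F [ 0.  -0.2  0.1] open -0.0
rotvec tool [-0.0002  0.0013  0.0028]
dp (128,-3,69) [ -1.8 -37.    1.1]
```

>>> step_arm([
  {"dp":[0,-0.007,0],"angular":[0,0,0],"claw":0},
  {"dp":[0,-0.006,0],"angular":[0,0,0],"claw":0},
  {"dp":[0,-0.006,0],"angular":[0,0,0],"claw":0},
  {"dp":[0,-0.006,0],"angular":[0,0,0],"claw":0},
  {"dp":[0,-0.006,0],"angular":[0,0,0],"claw":0},
])

```text
time_s: 11.95
ee_pos: [0.4956, -0.043, 0.0693]
ee_rot: [[-0.997, 0.083, -0.0], [0.083, 0.997, -0.0], [0.0, -0.0, -1.0]]
ft_force: [-0.5, 1.5, -0.0]
opening: -0.0
grip_force: 0.8
```

>>> step_arm([
  {"dp":[0,-0.002,0],"angular":[0,0,0],"claw":0},
  {"dp":[0,-0.002,0],"angular":[0,0,0],"claw":0},
  {"dp":[0,-0.001,0],"angular":[0,0,0],"claw":0},
  {"dp":[0,-0.001,0],"angular":[0,0,0],"claw":0},
  {"dp":[0,0,0],"angular":[0,0,0],"claw":0},
])

```text
time_s: 12.45
ee_pos: [0.4954, -0.0485, 0.0693]
ee_rot: [[-0.997, 0.083, 0.0], [0.083, 0.997, -0.0], [-0.0, -0.0, -1.0]]
ft_force: [-0.6, 0.6, 0.5]
opening: 0.002
grip_force: 0.3
```

```bash
python3 go.py
```

```text
t 12.45 trough mm [127.8  -5.6  69.3] F [-0.6 -0.6  0.5] open 0.0
rotvec tool [-0.0002  0.0003  0.003 ]
```

>>> step_arm([
  {"dp":[0,-0.002,0],"angular":[0,0,0],"claw":0},
  {"dp":[0,-0.001,0],"angular":[0,0,0],"claw":0},
  {"dp":[0,-0.001,0],"angular":[0,0,0],"claw":0},
  {"dp":[0,0,0],"angular":[0,0,0],"claw":0},
  {"dp":[0,0,0],"angular":[0,0,0],"claw":0},
])

```text
time_s: 12.95
ee_pos: [0.4951, -0.0496, 0.0693]
ee_rot: [[-0.997, 0.083, 0.001], [0.083, 0.997, 0.005], [-0.0, 0.005, -1.0]]
ft_force: [1.7, 14.3, 1.6]
opening: -0.0
grip_force: 7.0
```

>>> step_arm([
  {"dp":[0,-0.001,0],"angular":[0,0,0],"claw":0},
  {"dp":[0,-0.001,0],"angular":[0,0,0],"claw":0},
  {"dp":[0,-0.001,0],"angular":[0,0,0],"claw":0},
  {"dp":[0,0,0],"angular":[0,0,0],"claw":0},
  {"dp":[0,0,0],"angular":[0,0,0],"claw":0},
])

```text
time_s: 13.45
ee_pos: [0.495, -0.0501, 0.0693]
ee_rot: [[-0.997, 0.083, 0.001], [0.083, 0.997, 0.008], [-0.0, 0.009, -1.0]]
ft_force: [4.8, 25.4, 4.2]
opening: 0.003
grip_force: 12.7
```

```bash
python3 go.py
```

```text
t 13.45 trough mm [129.5  -5.8  69.3] F [-25.7   2.6   4.2] open 0.0
rotvec tool [0.0086 0.0003 0.0026]
```

The force builds steeply at x≈129.5, so the far stop is hard against its end stop. I'll back off, rise and travel to the pipe's upstream end.

>>> step_arm([
  {"dp":[0,0.01,0],"angular":[0,0,0],"claw":0},
  {"dp":[0,0.01,-0.02],"angular":[0,0,0],"claw":0},
  {"dp":[0,0,-0.04],"angular":[0,0,0],"claw":0},
  {"dp":[0,0,-0.04],"angular":[0,0,0],"claw":0},
  {"dp":[0,0.03,0],"angular":[0,0,0],"claw":0},
])

```text
time_s: 13.95
ee_pos: [0.5033, -0.0085, 0.1757]
ee_rot: [[-0.996, 0.085, 0.012], [0.085, 0.996, -0.005], [-0.012, -0.004, -1.0]]
ft_force: [1.2, -0.2, 0.5]
opening: -0.001
grip_force: 0.0
```

>>> step_arm([
  {"dp":[0,0.035,0],"angular":[0,0,0],"claw":0},
  {"dp":[0,0.035,0],"angular":[0,0,0],"claw":0},
  {"dp":[0,0.035,0],"angular":[0,0,0],"claw":0},
  {"dp":[0,0.035,0],"angular":[0,0,0],"claw":0},
  {"dp":[0,0.035,0],"angular":[0,0,0],"claw":0},
])

```text
time_s: 14.45
ee_pos: [0.5137, 0.1701, 0.1695]
ee_rot: [[-0.997, 0.083, 0.001], [0.083, 0.997, -0.001], [-0.001, -0.0, -1.0]]
ft_force: [1.3, 0.1, 0.1]
opening: -0.0
grip_force: 0.0
```

>>> step_arm([
  {"dp":[0,0.035,0],"angular":[0,0,0],"claw":0},
  {"dp":[0,0.035,0],"angular":[0,0,0],"claw":0},
  {"dp":[0,0.035,0],"angular":[0,0,0],"claw":0},
  {"dp":[0,0.035,0],"angular":[0,0,0],"claw":0},
  {"dp":[0,0,0],"angular":[0,0,0],"claw":0},
])

```text
time_s: 14.95
ee_pos: [0.525, 0.312, 0.1694]
ee_rot: [[-0.997, 0.079, 0.002], [0.079, 0.997, 0.001], [-0.001, 0.001, -1.0]]
ft_force: [0.2, -0.7, -0.1]
opening: 0.001
grip_force: 0.0
```

```bash
python3 go.py "(-262,0,150)" "(-262,0,42)"
python3 - <<'E'
from h import *
a=ctrl.read_camera('side')[:,:,::-1];b=ctrl.read_camera('wrist')[:,:,::-1]
cv2.imwrite('pics/m5.png',np.hstack([cv2.resize(a[120:275,180:310],(350,417),interpolation=3),cv2.resize(b[:,:],(450,417),interpolation=3)]))
E
```

```text
t 14.95 trough mm [-233.9   -7.   169.4] F [ 0.7  0.2 -0.1] open 0.0
rotvec tool [0.0013 0.0014 0.0067]
dp (-262,0,150) [-7.2 28.  19.5]
dp (-262,0,42) [ 2.00e-01 -1.00e-01  1.08e+02]
```

View pics/m5.png

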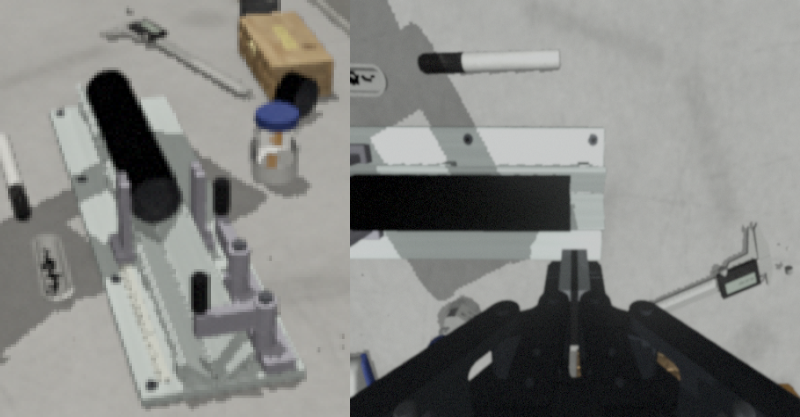

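The far stop is across and the near stop is parked. The pipe's rear end at panel (570,202) works out to x≈-230 mm, on the centre line. I'll descend behind it.

>>> step_arm([
  {"dp":[-0.003,0.028,0.02],"angular":[0,0,0],"claw":0},
  {"dp":[-0.002,0,0],"angular":[0,0,0],"claw":0},
  {"dp":[0,0,0.03],"angular":[0,0,0],"claw":0},
  {"dp":[0,0,0.03],"angular":[0,0,0],"claw":0},
  {"dp":[0,0,0],"angular":[0,0,0],"claw":0},
])

```text
time_s: 15.55
ee_pos: [0.5292, 0.333, 0.0851]
ee_rot: [[-0.996, 0.084, -0.008], [0.084, 0.996, -0.004], [0.008, -0.004, -1.0]]
ft_force: [-0.2, 0.3, -0.7]
opening: -0.001
grip_force: 0.0
```

```bash
python3 go.py "(-262,0,43)"
```

```text
t 15.55 trough mm [-255.2   -4.6   85.1] F [-0.3 -0.2 -0.7] open -0.0
rotvec tool [-0.0044 -0.0075  0.0017]
dp (-262,0,43) [-4.9  7.  42. ]
```

>>> step_arm([
  {"dp":[0,0.002,0],"angular":[0,0,0],"claw":0},
  {"dp":[0,0,0.015],"angular":[0,0,0],"claw":0},
  {"dp":[0,0,0.015],"angular":[0,0,0],"claw":0},
  {"dp":[0,0,0.007],"angular":[0,0,0],"claw":0},
  {"dp":[0,0,0],"angular":[0,0,0],"claw":0},
])

```text
time_s: 16.05
ee_pos: [0.5311, 0.3373, 0.0505]
ee_rot: [[-0.997, 0.083, -0.003], [0.083, 0.997, -0.001], [0.003, -0.001, -1.0]]
ft_force: [-0.7, 0.8, -0.1]
opening: -0.001
grip_force: 0.0
```

```bash
python3 go.py "(-262,0,43)"
```

```text
t 16.05 trough mm [-259.7   -3.1   50.5] F [-0.7 -0.7 -0.1] open -0.0
rotvec tool [-0.0014 -0.0028  0.003 ]
dp (-262,0,43) [-3.1  2.3  7.5]
```

>>> step_arm([
  {"dp":[-0.002,0,0.006],"angular":[0,0,0],"claw":0},
  {"dp":[0,-0.005,0],"angular":[0,0,0],"claw":0},
  {"dp":[0,-0.005,0],"angular":[0,0,0],"claw":0},
  {"dp":[0,-0.005,0],"angular":[0,0,0],"claw":0},
  {"dp":[0,-0.005,0],"angular":[0,0,0],"claw":0},
])

```text
time_s: 16.55
ee_pos: [0.5329, 0.3174, 0.0467]
ee_rot: [[-0.997, 0.083, 0.001], [0.083, 0.997, 0.0], [-0.001, 0.0, -1.0]]
ft_force: [-0.0, 1.6, 0.1]
opening: 0.002
grip_force: 0.5
```

>>> step_arm([
  {"dp":[0,-0.005,0],"angular":[0,0,0],"claw":0},
  {"dp":[0,-0.005,0],"angular":[0,0,0],"claw":0},
  {"dp":[0,-0.005,0],"angular":[0,0,0],"claw":0},
  {"dp":[0,-0.005,0],"angular":[0,0,0],"claw":0},
  {"dp":[0,-0.005,0],"angular":[0,0,0],"claw":0},
])

```text
time_s: 17.05
ee_pos: [0.5307, 0.2928, 0.0465]
ee_rot: [[-0.997, 0.083, 0.0], [0.083, 0.997, 0.0], [-0.0, 0.001, -1.0]]
ft_force: [0.5, 3.1, 1.3]
opening: -0.003
grip_force: 1.4
```

```bash
python3 go.py "(-100,0,43)"
```

```text
t 17.05 trough mm [-215.2    0.4   46.5] F [-3.1  0.3  1.3] open -0.0
rotvec tool [0.0005 0.0005 0.003 ]
dp (-100,0,43) [   0.7 -115.2    3.5]
```

The finger is in contact and the pipe is sliding at 1–3 N.

>>> step_arm([
  {"dp":[0,-0.005,0.002],"angular":[0,0,0],"claw":0},
  {"dp":[0,-0.005,0],"angular":[0,0,0],"claw":0},
  {"dp":[0,-0.005,0],"angular":[0,0,0],"claw":0},
  {"dp":[0,-0.005,0],"angular":[0,0,0],"claw":0},
  {"dp":[0,-0.005,0],"angular":[0,0,0],"claw":0},
])

```text
time_s: 17.55
ee_pos: [0.5282, 0.2673, 0.044]
ee_rot: [[-0.997, 0.083, -0.001], [0.083, 0.997, -0.0], [0.001, -0.0, -1.0]]
ft_force: [-1.0, 2.4, 0.4]
opening: -0.003
grip_force: 0.8
```

>>> step_arm([
  {"dp":[0,-0.005,0],"angular":[0,0,0],"claw":0},
  {"dp":[0,-0.005,0],"angular":[0,0,0],"claw":0},
  {"dp":[0,-0.005,0],"angular":[0,0,0],"claw":0},
  {"dp":[0,-0.005,0],"angular":[0,0,0],"claw":0},
  {"dp":[0,-0.005,0],"angular":[0,0,0],"claw":0},
])

```text
time_s: 18.05
ee_pos: [0.5263, 0.2425, 0.0442]
ee_rot: [[-0.997, 0.083, -0.0], [0.083, 0.997, -0.0], [0.0, -0.0, -1.0]]
ft_force: [-0.0, 1.4, 0.6]
opening: -0.002
grip_force: 0.4
```

```bash
python3 go.py "(-100,0,43)"
```

```text
t 18.05 trough mm [-164.8    0.3   44.2] F [-1.4 -0.1  0.6] open -0.0
rotvec tool [-0.0002 -0.0002  0.0029]
dp (-100,0,43) [  0.5 -64.8   1.2]
```

>>> step_arm([
  {"dp":[0,-0.005,0],"angular":[0,0,0],"claw":0},
  {"dp":[0,-0.005,0],"angular":[0,0,0],"claw":0},
  {"dp":[0,-0.005,0],"angular":[0,0,0],"claw":0},
  {"dp":[0,-0.005,0],"angular":[0,0,0],"claw":0},
  {"dp":[0,-0.005,0],"angular":[0,0,0],"claw":0},
])

```text
time_s: 18.55
ee_pos: [0.5244, 0.2177, 0.0443]
ee_rot: [[-0.997, 0.083, 0.0], [0.083, 0.997, -0.0], [-0.0, -0.0, -1.0]]
ft_force: [-0.5, 1.2, -0.6]
opening: 0.002
grip_force: 0.4
```

>>> step_arm([
  {"dp":[0,-0.005,0],"angular":[0,0,0],"claw":0},
  {"dp":[0,-0.005,0],"angular":[0,0,0],"claw":0},
  {"dp":[0,-0.005,0],"angular":[0,0,0],"claw":0},
  {"dp":[0,-0.005,0],"angular":[0,0,0],"claw":0},
  {"dp":[0,-0.005,0],"angular":[0,0,0],"claw":0},
])

```text
time_s: 19.05
ee_pos: [0.5223, 0.1928, 0.0443]
ee_rot: [[-0.997, 0.083, -0.0], [0.083, 0.997, 0.0], [0.0, 0.0, -1.0]]
ft_force: [-0.3, 1.4, 0.3]
opening: -0.001
grip_force: 0.4
```

>>> step_arm([
  {"dp":[0,-0.003,0],"angular":[0,0,0],"claw":0},
  {"dp":[0,-0.003,0],"angular":[0,0,0],"claw":0},
  {"dp":[0,-0.003,0],"angular":[0,0,0],"claw":0},
  {"dp":[0,-0.003,0],"angular":[0,0,0],"claw":0},
  {"dp":[0,0,0],"angular":[0,0,0],"claw":0},
])

```text
time_s: 19.55
ee_pos: [0.5213, 0.1808, 0.0442]
ee_rot: [[-0.997, 0.083, -0.0], [0.083, 0.997, -0.0], [0.0, -0.0, -1.0]]
ft_force: [-0.9, 0.2, 0.5]
opening: 0.004
grip_force: 0.0
```

```bash
python3 go.py "(-78,0,43)"
```

```text
t 19.55 trough mm [-102.9    0.5   44.2] F [-0.2 -0.9  0.5] open 0.0
rotvec tool [-0.0003 -0.0001  0.0027]
dp (-78,0,43) [  0.6 -24.9   1.3]
```

>>> step_arm([
  {"dp":[0,-0.003,0],"angular":[0,0,0],"claw":0},
  {"dp":[0,-0.003,0],"angular":[0,0,0],"claw":0},
  {"dp":[0,-0.003,0],"angular":[0,0,0],"claw":0},
  {"dp":[0,-0.003,0],"angular":[0,0,0],"claw":0},
  {"dp":[0,-0.003,0],"angular":[0,0,0],"claw":0},
])

```text
time_s: 20.05
ee_pos: [0.52, 0.1661, 0.0443]
ee_rot: [[-0.997, 0.083, -0.0], [0.083, 0.997, 0.0], [0.0, 0.0, -1.0]]
ft_force: [0.0, 0.7, -0.4]
opening: -0.001
grip_force: 0.6
```

>>> step_arm([
  {"dp":[0,-0.001,0],"angular":[0,0,0],"claw":0},
  {"dp":[0,-0.001,0],"angular":[0,0,0],"claw":0},
  {"dp":[0,-0.001,0],"angular":[0,0,0],"claw":0},
  {"dp":[0,-0.001,0],"angular":[0,0,0],"claw":0},
  {"dp":[0,-0.001,0],"angular":[0,0,0],"claw":0},
])

```text
time_s: 20.55
ee_pos: [0.5196, 0.1613, 0.0443]
ee_rot: [[-0.997, 0.083, -0.0], [0.083, 0.997, 0.0], [0.0, 0.0, -1.0]]
ft_force: [0.1, 0.8, 0.6]
opening: -0.005
grip_force: 0.7
```

```bash
python3 go.py "(-78,0,43)"
```

```text
t 20.55 trough mm [-83.3   0.6  44.3] F [-0.8 -0.   0.6] open -0.0
rotvec tool [ 0.     -0.      0.0031]
dp (-78,0,43) [ 0.6 -5.3  1.3]
```

>>> step_arm([
  {"dp":[0,-0.001,0],"angular":[0,0,0],"claw":0},
  {"dp":[0,-0.001,0],"angular":[0,0,0],"claw":0},
  {"dp":[0,-0.001,0],"angular":[0,0,0],"claw":0},
  {"dp":[0,-0.001,0],"angular":[0,0,0],"claw":0},
  {"dp":[0,0,0],"angular":[0,0,0],"claw":0},
])

```text
time_s: 21.05
ee_pos: [0.5193, 0.1575, 0.0443]
ee_rot: [[-0.997, 0.083, 0.0], [0.083, 0.997, 0.0], [-0.0, 0.0, -1.0]]
ft_force: [-0.1, 3.4, 0.0]
opening: -0.001
grip_force: 1.4
```

>>> step_arm([
  {"dp":[0,-0.001,0],"angular":[0,0,0],"claw":0},
  {"dp":[0,-0.001,0],"angular":[0,0,0],"claw":0},
  {"dp":[0,0,0],"angular":[0,0,0],"claw":0},
  {"dp":[0,0,0],"angular":[0,0,0],"claw":0},
  {"dp":[0,0,0],"angular":[0,0,0],"claw":0},
])

```text
time_s: 21.55
ee_pos: [0.5194, 0.1569, 0.0444]
ee_rot: [[-0.997, 0.083, 0.001], [0.083, 0.997, 0.002], [-0.001, 0.003, -1.0]]
ft_force: [1.4, 10.5, -1.0]
opening: 0.001
grip_force: 4.8
```

```bash
python3 go.py
```

```text
t 21.55 trough mm [-78.9   0.7  44.4] F [-10.5   0.5  -1. ] open 0.0
rotvec tool [0.0025 0.0007 0.0027]
```

The force rises at x=-78.9, almost exactly the predicted butt position. I'll back straight off, rise clear and check numerically.

>>> step_arm([
  {"dp":[0,0.004,0],"angular":[0,0,0],"claw":0},
  {"dp":[0,0.01,0],"angular":[0,0,0],"claw":0},
  {"dp":[0,0.02,0],"angular":[0,0,0],"claw":0},
  {"dp":[0,0,-0.04],"angular":[0,0,0],"claw":0},
  {"dp":[0,0,-0.04],"angular":[0,0,0],"claw":0},
])

```text
time_s: 22.05
ee_pos: [0.5204, 0.1896, 0.1234]
ee_rot: [[-0.997, 0.082, -0.005], [0.082, 0.997, -0.001], [0.004, -0.002, -1.0]]
ft_force: [1.8, -0.0, 1.3]
opening: -0.001
grip_force: 0.0
```

>>> step_arm([
  {"dp":[0.03,0,-0.04],"angular":[0,0,0],"claw":0},
  {"dp":[0.04,0.02,0],"angular":[0,0,0],"claw":0},
  {"dp":[0.04,0.02,0],"angular":[0,0,0],"claw":0},
  {"dp":[0,0,0],"angular":[0,0,0],"claw":0},
  {"dp":[0,0,0],"angular":[0,0,0],"claw":0},
])

```text
time_s: 22.55
ee_pos: [0.4153, 0.2388, 0.1646]
ee_rot: [[-0.997, 0.081, 0.001], [0.081, 0.997, -0.0], [-0.001, -0.0, -1.0]]
ft_force: [0.4, 0.0, -0.1]
opening: -0.002
grip_force: 0.0
```

```bash
python3 go.py
python3 - <<'E'
from h import *
T=np.load('T.npy')
for n in('side','scene'):
    im=cv2.cvtColor(ctrl.read_camera(n),cv2.COLOR_RGB2GRAY).astype(np.float32)
    def prof(xs,y,z):
        q=proj(n,W(T,[(x/1e3,y/1e3,z/1e3) for x in xs])).astype(np.float32)
        return [(int(x),int(v)) for x,v in zip(xs,cv2.remap(im,q[:,0],q[:,1],1).ravel())]
    print(n,'pipe top',prof(range(-95,170,6),0,66))
    for k,(x,y) in {'near parked':(37,40),'near old':(85,-8),'far across':(150,-8),'far old':(104,30)}.items():
        print(k,[v for _,v in prof([x-12,x-6,x,x+6,x+12],y,77)])
E
```

```text
t 22.55 trough mm [-151.5 -110.   164.6] F [-0.1  0.3 -0.1] open -0.0
rotvec tool [-0.0004  0.001   0.005 ]
side pipe top [(-95, 178), (-89, 178), (-83, 180), (-77, 180), (-71, 181), (-65, 154), (-59, 42), (-53, 0), (-47, 0), (-41, 1), (-35, 4), (-29, 2), (-23, 3), (-17, 5), (-11, 3), (-5, 1), (1, 6), (7, 1), (13, 5), (19, 2), (25, 2), (31, 4), (37, 2), (43, 4), (49, 1), (55, 1), (61, 3), (67, 0), (73, 6), (79, 2), (85, 0), (91, 0), (97, 1), (103, 4), (109, 6), (115, 29), (121, 25), (127, 17), (133, 17), (139, 14), (145, 13), (151, 46), (157, 159), (163, 115), (169, 101)]
near parked [31, 16, 16, 14, 14]
near old [3, 3, 3, 0, 5]
far across [13, 15, 18, 15, 13]
far old [147, 144, 140, 144, 106]
scene pipe top [(-95, 136), (-89, 136), (-83, 136), (-77, 136), (-71, 136), (-65, 110), (-59, 27), (-53, 0), (-47, 1), (-41, 3), (-35, 1), (-29, 1), (-23, 0), (-17, 1), (-11, 1), (-5, 0), (1, 2), (7, 1), (13, 1), (19, 2), (25, 2), (31, 2), (37, 0), (43, 2), (49, 0), (55, 0), (61, 1), (67, 1), (73, 1), (79, 0), (85, 1), (91, 1), (97, 0), (103, 3), (109, 3), (115, 1), (121, 3), (127, 1), (133, 13), (139, 10), (145, 11), (151, 83), (157, 101), (163, 59), (169, 82)]
near parked [80, 20, 7, 41, 106]
near old [0, 0, 2, 0, 0]
far across [4, 5, 8, 31, 91]
far old [69, 82, 86, 96, 115]
```

The pipe's rear edge is at about -63 mm, so its front is at about 146 mm, on the far stop. Both knobs sit where they should, and the arm touches nothing.

```bash
python3 -c "
from plant import ctrl
print(ctrl.hand_in())"
```

```text
the job is handed in; nothing more can be done
None
```

The job is handed in at about 23 s: near stop swung aside along the trough, far stop across it, and the pipe pushed through the saw guide until it butted against the far stop. The final check was numerical, since I had used all my picture views, and it did not re-measure the jar, boat and marker, which the arm kept clear of.

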